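Unclamp the doming block and push it home past the track's catch

TASK

Flip the toggle clamp's arm up and over past centre so that it stays open, and lift the aluminium doming block out of its fixture. Lay the block flat, hollows up, between the flared guides at the open mouth of the catch track, then push it lengthwise under the bridge until it is fully home and the sprung pawl has clicked in behind it. Leave the mallet, graver, tape roll and jar where they are.

Things in the scene. Friction and masses are not known exactly. Their poses are not given: they have to be found in the camera images.
- fixture: Fixed clamping fixture: wooden base 195 x 100 x 12 mm with a nest for the block and a toggle clamp. Origin: on the bench under the nested block's centre; x runs along the block towards the clamp's hinge, z up. Two steel cheeks at the hinge (x = 60 to 110 mm, y within 23 mm) reach 76 mm above the bench.
- nest (a point): Centre of the block's underside in the nest, on the base plate, 12 mm above the bench. Steel locators, tops 20 mm above the bench, stand round the block with 1.5 mm play: one at each end, and four at its long sides, 30 to 42 mm from the block's centre; the middle of the long sides is free for the fingers.
- clamp_arm (a joint): Clamp arm's angle, rad: 0 = closed, arm level, rubber foot on the middle of the block; 1.57 = upright; 1.95 = fully open, leaning back beyond the hinge. An over-centre spring and its weight pull it closed below about 1.25 rad and snap it open, to 1.95, when let go above 1.35. Lifting takes about 5 N at the grip.
- clamp_grip (a point): Middle of the black hand grip at the free end of the clamp arm, 135 mm from the hinge. The grip is 50 mm long (along the arm), 20 mm wide (along the hinge axis), 18 mm thick. Closed: its middle is 72 mm above the bench, at x = -57 mm, y = 0 in the fixture frame. It moves with the arm.
- clamp_hinge (a point): Centre of the clamp arm's hinge, at x = 78 mm, y = 0, z = 72 mm in the fixture frame; the hinge axis is the fixture's y axis.
- block: Loose aluminium doming block 90 x 44 x 30 mm, about 0.3 kg, with two rows of round hollows on top. Origin: centre of its underside; x along its 90 mm length, z up. At the start it lies in the fixture's nest with its underside 12 mm above the bench, x along the fixture's x.
- track: Fixed catch track: wooden base 240 x 110 x 8 mm, a channel along its x axis, floor 8 mm above the bench. Origin: on the bench on the channel's centre line; base from x = -130 (open mouth) to +110 mm; the block is pushed towards +x. Steel guides, tops 16 mm above the bench, are flared from 86 mm apart at x = -120 mm to 48 mm at x = -10 mm, then parallel.
- track_mouth (a point): Point on the channel's floor (x = -68 mm, 8 mm above the bench) where the centre of the block's underside goes when it is laid flat between the flared guides, before the pawl.
- track_home (a point): Point on the channel's floor (x = 50 mm, 8 mm above the bench) where the centre of the block's underside is when the block is fully home against the end stop (face at x = 95 mm).
- bridge (a point): Top centre of the steel bridge over the channel's closed end: x = 63 to 103 mm, 80 mm wide, underside 41 mm and top 47 mm above the bench. The 30 mm high block slides under it and cannot be put in from above there.
- pawl (a joint): Angle of the sprung pawl, rad: 0 = swung into the channel; about 0.15 while the block passes. A ramped steel lever in the channel's +y side, top 17 mm above the bench; the block pushes it aside with about 5 N. When the block's rear end has passed its square tip it springs back to 0 and stops the block from sliding back.
- pawl_tip (a point): Top inner corner of the pawl's tip: x = 2.5 mm, y = 17 mm, 17 mm above the bench in the track frame when the pawl is at 0. The block's rear end must pass this x (block home: rear end at x = 5 mm).
- mallet: Bystander: hammer lying on the bench, to be left alone. Origin under its middle.
- graver: Bystander: graver like a screwdriver, lying on the bench between fixture and track, to be left alone.
- tape_roll: Bystander: roll of paper tape 90 mm across, 30 mm high, lying flat, to be left alone. Origin: centre of its underside.
- jar: Bystander: small closed jar 56 mm across, 75 mm high, to be left alone. Origin: centre of its underside.
Not all that is in view belongs to the job. What is shaped like the fixture but orange is not meant. There is more than one size of the block; the job needs the larger.

How it is judged:
By the outcome, as a careful person would: the job done as asked, in the order asked, and still so for the second after the job is handed in, with the robot touching nothing.
It also fails if it takes over 54 s, if anything falls off the work surface, if the arm or the gripper's body presses on something with over 40 N, if the wrist force passes 120 N, or if a joint passes its speed limit or range.

ROBOT

A 6-joint arm with a two-finger parallel gripper is mounted at the origin on the work surface. World frame = base frame: x ahead of the robot, y to its left, z up, the work surface at z = 0. Lengths are in m, angles in rad, forces in N, time in s.
With the tool pointing down it reaches from about 0.375 to 0.75 m from the base axis. Payload 9 kg.
Tool frame: the origin (TCP) lies midway between the tips of the shut fingers; the grasp point (between the pads) lies 19 mm behind it (ctrl.grip_point_offset is the distance from the TCP to the grasp point, in m); z points along the fingers, y is the line along which they close (so a half turn about z gives the same grasp; the last joint's range is limited). The gripper opens to 85 mm and grips with 20 to 120 N. Pads are 22 mm wide; open, the fingers measure 114 mm over their backs; the gripper's body (76 mm by 85 mm) begins 54 mm behind the grasp point. The pads swing forward as they close: fully open they stand 13 mm farther back than shut.
Start: joints at [0.988, 0.104, 0.097, 1.564, 0, 1.353], TCP at [0.214, 0.561, 0.231] pointing down, gripper open.
Joint ranges: [-2.99, 2.99], [-0.84, 1.86], [-1.1, 1.16], [-1.84, 2.11], [-1.51, 1.56], [-3.14, 3.14]. Speed limits (rad/s): [2.22, 2.22, 2.57, 3.14, 3.14, 3.14].

INTERFACE

Orientations are given as a 3x3 rotation matrix whose columns are the frame's x, y, z axes.
In Python, from cell import ctrl gives the robot as it stands.
- The arm moves only by the shell command python3 -m inch 'ROWS'. ROWS is JSON, a list of rows, each a list of 7 numbers: the shift along the tool's x, y, z scaled (see below), then the turn, a rotation vector about the tool's x, y, z scaled (see below), then the closure, from -1 (fully open) to 1 (shut). A call has 1 to 12 rows; each row shifts and turns the commanded pose from where the row before left it, along the tool's axes as they then stand; what a row does not reach is not made up. The controller multiplies each number of a shift by 0.05 m and each number of a turn by 0.08 rad. A row lasts 1/8 s, in which the tool goes at most 62.5 mm and 10.7 degrees, less where a joint would pass 70% of its speed; a pose out of reach is approached as far as the arm can. A call with a number of a shift or a turn outside -1 to 1 is refused whole. A call with a gripper value outside its range is refused whole. The fingers move at their own pace and stop on an object; the grip force is fixed at half the most. Time passes only in rows, so rows that do not move let the fingers close. It gives the time, the measured TCP pose, the force, the opening and the grip force at its end, in the units of the state.
- ctrl.sense(): the state, without advancing time (a new reading comes with each control period).
- ctrl.capture(name): name is "scene" or "top" or "wrist"; returns the picture (420x560x3 uint8, blue, green, red); there is no depth.
- ctrl.get_calibration(name): a dict with "vfov" (degrees; the focal length in pixels is half the picture's height over the tangent of half this angle, whatever the lens; pixels are square), "cx", "cy" (the principal point, pixels), "eye" and "attitude" of the camera in the world. Camera axes: x right, y down, z forward; pixel columns grow to the right and rows downward; lengths in m; the calibration is good to about 2 mm. A picture is of the moment at which its call begins: read the wrist's pose just before it. get_calibration takes no time and is no camera call; for the wrist camera it gives the pose at the moment of the call.
- ctrl.sign_off(): hands the job in; it is judged then, once.
The state is a dict: "time": time; "qpos": joint angles; "joint_velocities": joint speeds; "effort": joint torques, N m; "tool_pos": TCP position; "tcp_rot": TCP orientation; "ft_force": force on the tool from outside, world axes, zero at the start; "wrist_torque": the same for the moment, N m; "opening": opening from 0.0 (shut) to 1.0 (fully open); "grip_force": force on a finger pad.
Only numpy, scipy, OpenCV 4.12 (cv2) and the standard library are available. Lean on these libraries where they do the work, as an engineer would, in place of code of your own. Each camera call takes 0.05 s, during which the arm holds its last target. There are 200 camera calls.

## Working session

There is one attempt and no reset: what is moved stays moved. The work goes in short steps, Python scripts to look and compute and a shell command to move; the robot and the scene stay as the last step left them, time stands still between calls to the robot, and variables do not carry over. Pictures are saved under pics/ and viewed, at most 10 in all, crops included, and the job is handed in when it is done.

```bash
ls; mkdir -p pics; python3 - <<'E'
from cell import ctrl
import cv2,numpy as np
s=ctrl.sense();print(s)
for n in("scene","top"):
    c=ctrl.get_calibration(n);print(n,c);cv2.imwrite(f"pics/{n}0.png",ctrl.capture(n))
print(ctrl.grip_point_offset, ctrl.get_calibration("wrist"))
E
```

```text
pics
{'time': 0.0, 'qpos': array([ 9.88308851e-01,  1.04728799e-01,  9.64203844e-02,  1.56388623e+00,
       -2.21245537e-05,  1.35308763e+00]), 'joint_velocities': array([-2.08988414e-03, -2.71476232e-04,  1.23281770e-03,  1.98323678e-03,
       -2.78787850e-05,  1.34966792e-03]), 'effort': array([ 2.92038821e-03, -5.56921613e+01,  5.03655517e+01,  1.66366197e-02,
       -2.13424660e-04,  4.78020738e-06]), 'tool_pos': array([0.21385123, 0.56022204, 0.23047815]), 'tcp_rot': array([[-9.34202602e-01,  3.56742112e-01, -7.50741669e-04],
       [ 3.56742791e-01,  9.34201899e-01, -1.17990024e-03],
       [ 2.80424188e-04, -1.37008756e-03, -9.99999022e-01]]), 'ft_force': array([-0.03594887,  0.36178667,  0.03433555]), 'wrist_torque': array([ 0.01883156, -0.02052499,  0.03504427]), 'grip_force': 0.0, 'opening': 1.0009209237847263}
scene {'vfov': 50.267427488022165, 'cx': 280.0808558656166, 'cy': 210.93149869425056, 'eye': array([ 1.11921403, -0.41047338,  0.7558712 ]), 'attitude': array([[ 0.59536469,  0.57593147, -0.56021766],
       [ 0.80339327, -0.43541892,  0.40616451],
       [-0.01000644, -0.69189111, -0.72193252]])}
top {'vfov': 50.76089589837153, 'cx': 274.79320178194763, 'cy': 213.73577092814364, 'eye': array([ 0.43741338, -0.03528559,  1.13788007]), 'attitude': array([[-0.0283602 , -0.99065558,  0.13340625],
       [-0.99914416,  0.0321139 ,  0.02606988],
       [-0.03011046, -0.13255273, -0.99071849]])}
0.0187 {'vfov': 63.961173570431335, 'cx': 284.37269315404933, 'cy': 205.55306373185303, 'eye': array([0.14901445, 0.58508339, 0.37313018]), 'attitude': array([[ 0.35592303,  0.8997708 ,  0.2524506 ],
       [ 0.93451269, -0.34205393, -0.09841312],
       [-0.00219753,  0.27094579, -0.9625921 ]])}
```

View pics/scene0.png

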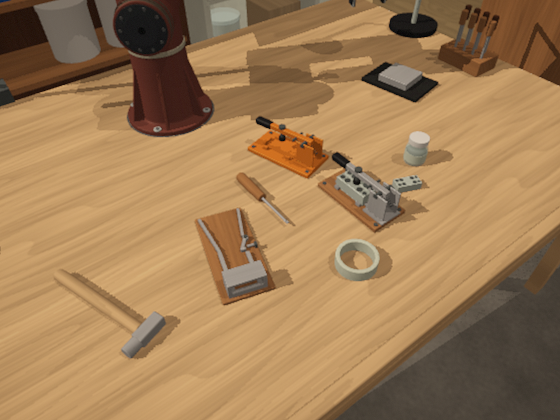

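View pics/top0.png

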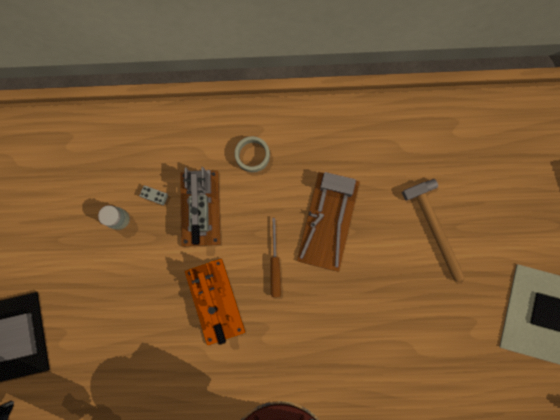

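The scene shows the candidate fixtures at top-view (200,207), wooden base with grey clamp and a large grey block, and (214,300), all orange. The track is at (330,220), its bridge end at (339,184). There is a small loose block at (153,194). The wooden fixture holding the larger block is the one meant; I'll confirm that in an enlarged crop.

```bash
cat > h.py <<'E'
from cell import ctrl
import cv2,numpy as np
def K(c):
    f=210/np.tan(np.radians(c["vfov"])/2);return f
def ray(c,p):
    d=np.array([(p[0]-c["cx"])/K(c),(p[1]-c["cy"])/K(c),1.]);return c["eye"],c["attitude"]@d
def onz(c,p,z):
    e,d=ray(c,p);return e+d*(z-e[2])/d[2]
def proj(c,P):
    q=(np.asarray(P)-c["eye"])@c["attitude"];return q[:2]/q[2]*K(c)+[c["cx"],c["cy"]]
def two(c1,p1,c2,p2):
    e1,d1=ray(c1,p1);e2,d2=ray(c2,p2);d1/=np.linalg.norm(d1);d2/=np.linalg.norm(d2)
    t=np.linalg.lstsq(np.c_[d1,-d2],e2-e1,rcond=None)[0];a=e1+t[0]*d1;b=e2+t[1]*d2
    return (a+b)/2,np.linalg.norm(a-b)
E
python3 - <<'E'
from h import *
a=cv2.imread("pics/top0.png");s=cv2.imread("pics/scene0.png")
x=cv2.resize(a[155:255,130:230],(400,400),interpolation=cv2.INTER_CUBIC)
y=cv2.resize(s[130:230,315:415],(400,400),interpolation=cv2.INTER_CUBIC) 
cv2.imwrite("pics/c1.png",np.hstack([x,y]))
y=cv2.resize(a[165:275,285:375],(450,550),interpolation=cv2.INTER_CUBIC) 
z=cv2.resize(s[200:310,190:280],(350,428),interpolation=cv2.INTER_CUBIC) 
cv2.imwrite("pics/c2.png",np.hstack([y,np.vstack([z,np.zeros((122,350,3),np.uint8)])]))
E
```

```text
(no output)
```

View pics/c1.png

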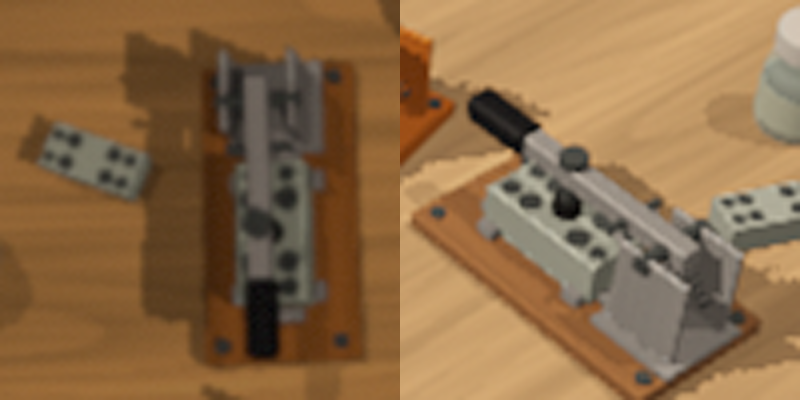

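View pics/c2.png

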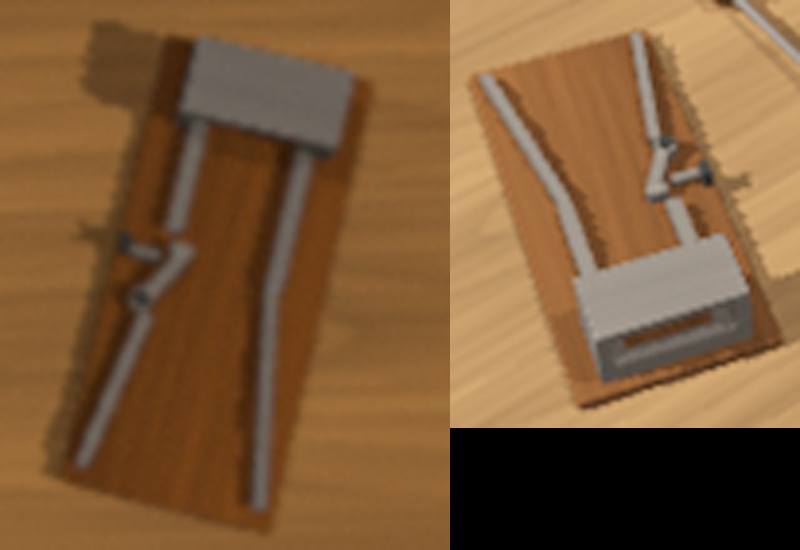

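The crops confirm the choice: the left pair shows the wooden-based fixture with the large grey block under its clamp. The black grip is at about top-view (195,234) and the hinge is at the +x end. The track's mouth points toward the robot, and its pawl is on the left (+y).

```bash
python3 - <<'E'
from h import *
T=ctrl.get_calibration("top");S=ctrl.get_calibration("scene")
u=lambda u,v,k,ox,oy:((u+.5)/k-.5+ox,(v+.5)/k-.5+oy)
def frame(cs):
    cs=np.array(cs);o=cs.mean(0);return o
# fixture base corners top: TL TR BR BL
F=[onz(T,u(a,b,4,130,155),.012) for a,b in[(207,63),(356,63),(363,361),(202,364)]]
print("F",np.round(F,4),[np.round(np.linalg.norm(F[i]-F[i-1]),3) for i in range(4)])
B=[onz(T,u(a,b,5,285,165),.008) for a,b in[(168,38),(372,82),(270,532),(62,472)]]
print("B",np.round(B,4),[np.round(np.linalg.norm(B[i]-B[i-1]),3) for i in range(4)])
for n,C in("fix",F),("trk",B):
    C=np.array(C);o=C.mean(0);d=(C[0]+C[1]-C[2]-C[3]);d2=(C[0]+C[3]-C[1]-C[2]);print(n,o,np.degrees(np.arctan2(d[1],d[0])),np.degrees(np.arctan2(d2[1],d2[0])-np.pi/2))
k=350/90
sc=lambda a,b:u(a-450,b,k,190,200)
tc=lambda a,b:u(a,b,5,285,165)
for n,t,s in[("m+y",(62,472),(640,30)),("m-y",(270,532),(472,78)),("e+y",(168,38),(782,345)),("e-y",(372,82),(583,406))]:
    print(n,two(T,tc(*t),S,sc(*s)))
t4=lambda a,b:u(a,b,4,130,155); s4=lambda a,b:u(a-400,b,4,315,130)
for n,t,s in[("grip end",(262,356),(475,108)),("grip in",(262,281),(527,150)),("blk corner -x+y",(233,303),(483,190)),("knob",(257,222),(574,155)),("blk +x-y",(313,165),(615,265))]:
    print(n,two(T,t4(*t),S,s4(*s)))
E
```

```text
F [[0.7115 0.2357 0.012 ]
 [0.708  0.1378 0.012 ]
 [0.5134 0.1355 0.012 ]
 [0.5146 0.2389 0.012 ]] [np.float64(0.197), np.float64(0.098), np.float64(0.195), np.float64(0.103)]
B [[ 0.6949 -0.1216  0.008 ]
 [ 0.6679 -0.2258  0.008 ]
 [ 0.4387 -0.1623  0.008 ]
 [ 0.4719 -0.0586  0.008 ]] [np.float64(0.232), np.float64(0.108), np.float64(0.238), np.float64(0.109)]
fix [0.61183791 0.18698557 0.012     ] -0.1475864797940106 -1.3327840287949833
trk [ 0.5683408  -0.14207673  0.008     ] -15.62165643713335 -16.1275277853187
m+y (array([ 0.47142231, -0.05946006,  0.00800607]), np.float64(0.001914139436634475))
m-y (array([ 0.43969395, -0.16076829,  0.0039003 ]), np.float64(0.00444726410461603))
e+y (array([ 0.69769807, -0.12148968, -0.0021947 ]), np.float64(0.0019698815147796704))
e-y (array([ 0.66970158, -0.22509346,  0.00304774]), np.float64(0.0034805341193234656))
grip end (array([0.51467257, 0.18921656, 0.0648463 ]), np.float64(0.00011764164026971974))
grip in (array([0.56089473, 0.18943799, 0.06304728]), np.float64(8.026836560357342e-06))
blk corner -x+y (array([0.54210288, 0.20115487, 0.01741497]), np.float64(0.03801500978135807))
knob (array([0.59556624, 0.18943665, 0.08261598]), np.float64(0.0028804325273671704))
blk +x-y (array([0.64298788, 0.17012917, 0.04095091]), np.float64(0.021622741429778727))
```

```bash
cat > go.py <<'E'
from h import *
from scipy.spatial.transform import Rotation as Ro
def need(P,R):
    s=ctrl.sense();R0=s["tcp_rot"];d=R0.T@(np.array(P)-s["tool_pos"])/.05
    r=Ro.from_matrix(R0.T@R).as_rotvec()/.08
    print("t",round(s["time"],2),"tcp",s["tool_pos"].round(4),"F",s["ft_force"].round(1),"op",round(s["opening"],3),"grip",round(s["grip_force"],1),"\nq",s["qpos"].round(2),"\nshift units",d.round(2),"turn units",r.round(2))
def Rt(yaw,tilt):  # tool x=-fwd at yaw 0, tilt>0 points forward
    f=np.array([np.cos(yaw),np.sin(yaw),0]);z=f*np.sin(tilt)+np.array([0,0,-np.cos(tilt)]);y=np.array([-f[1],f[0],0])
    return np.c_[np.cross(y,z),y,z]
E
python3 -m inch '[[-0.86,-0.55,0.18,0,0,0,-1],[-0.86,-0.55,0.18,0,0,0,-1],[-0.86,-0.55,0.18,0,0,0,-1],[-0.86,-0.55,0.18,0,0,0,-1],[-0.86,-0.55,0.18,0,0,0,-1],[-0.86,-0.55,0.18,0,0,0,-1],[-0.86,-0.55,0.18,0,0,0,-1],[-0.86,-0.55,0.18,0,0,0,-1],[-0.86,-0.55,0.18,0,0,0,-1],[0,0,0,0,0,0,-1]]'
python3 -c "
from go import *
need((.486,.1885,.112),Rt(0,np.radians(50)));need((.486,.1885,.112),Rt(0,0))"
```

```text
time: 1.35
tool_pos: [0.4882, 0.1885, 0.149]
tcp_rot: [[-0.933, 0.361, -0.002], [0.361, 0.933, -0.001], [0.001, -0.001, -1.0]]
ft_force: [-0.5, 0.8, 0.7]
opening: 0.999
grip_force: 0.0
t 1.35 tcp [0.4882 0.1885 0.149 ] F [-0.5  0.8  0.7] op 0.999 grip 0.0 
q [ 0.12 -0.13 -0.28  1.42 -0.    0.49] 
shift units [ 0.04 -0.02  0.74] turn units [ -2.02 -10.8   -4.31]
t 1.35 tcp [0.4882 0.1885 0.149 ] F [-0.5  0.8  0.7] op 0.999 grip 0.0 
q [ 0.12 -0.13 -0.28  1.42 -0.    0.49] 
shift units [ 0.04 -0.02  0.74] turn units [-0.01 -0.02 -4.61]
```

```bash

python3 -m inch '[[0,0,0,0,0,-0.92,-1],[0,0,0,0,0,-0.92,-1],[0,0,0,0,0,-0.92,-1],[0,0,0,0,0,-0.92,-1],[0,0,0,0,0,-0.92,-1],[0,0,0,0,0,0,-1]]'
python3 -m inch '[[0,0,0,0,-1,0,-1],[0,0,0,0,-1,0,-1],[0,0,0,0,-1,0,-1],[0,0,0,0,-1,0,-1],[0,0,0,0,-1,0,-1],[0,0,0,0,-1,0,-1],[0,0,0,0,-1,0,-1],[0,0,0,0,-1,0,-1],[0,0,0,0,-1,0,-1],[0,0,0,0,-1,0,-1],[0,0,0,0,-0.9,0,-1],[0,0,0,0,0,0,-1]]'
python3 -c "
from go import *
need((.486,.1885,.112),Rt(0,np.radians(50)))
cv2.imwrite('pics/w1.png',ctrl.capture('wrist'));
C=ctrl.get_calibration('wrist');print(proj(C,[.538,.1885,.081]),proj(C,[.513,.1885,.072]))"
```

```text
time: 2.1
tool_pos: [0.4868, 0.1919, 0.1502]
tcp_rot: [[-1.0, -0.004, -0.0], [-0.004, 1.0, 0.0], [0.0, 0.0, -1.0]]
ft_force: [-0.3, 0.4, 0.5]
opening: 0.998
grip_force: 0.0
time: 3.6
tool_pos: [0.5503, 0.2381, 0.1439]
tcp_rot: [[-0.69, 0.023, 0.724], [-0.007, 0.999, -0.038], [-0.724, -0.032, -0.689]]
ft_force: [0.2, -0.8, -1.5]
opening: 0.999
grip_force: 0.0
t 3.6 tcp [0.5503 0.2381 0.1439] F [ 0.2 -0.8 -1.5] op 0.999 grip 0.0 
q [ 0.33 -0.84 -1.05  0.59 -0.27  0.23] 
shift units [ 1.36 -1.   -0.45] turn units [-0.47 -0.79  0.11]
[193.79746049 138.17312249] [183.07820129  89.05951567]
```

View pics/w1.png

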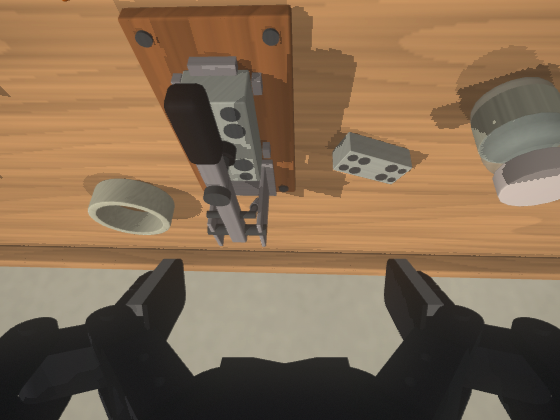

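The wrist view shows the clamp grip's black end at (185,92) and its middle near (195,125), about where predicted. A 50° tilt runs joint 2 to its limit, so I'll use 25° instead.

```bash

python3 -m inch '[[0,0,0,0,0.95,0,-1],[0,0,0,0,0.95,0,-1],[0,0,0,0,0.95,0,-1],[0,0,0,0,0.95,0,-1],[0,0,0,0,0.95,0,-1],[0,0,0,0,0,0,-1]]'
python3 -c "
from go import *
need((.509,.1885,.12),Rt(0,np.radians(25)))"
```

```text
time: 4.4
tool_pos: [0.5529, 0.2369, 0.1472]
tcp_rot: [[-0.908, 0.025, 0.418], [0.01, 0.999, -0.039], [-0.419, -0.031, -0.907]]
ft_force: [0.5, -0.0, -0.4]
opening: 1.001
grip_force: 0.0
t 4.4 tcp [0.5529 0.2369 0.1472] F [ 0.5 -0.  -0.4] op 1.001 grip 0.0 
q [ 0.26 -0.39 -0.58  0.97 -0.15  0.25] 
shift units [ 1.01 -0.97  0.16] turn units [-0.49 -0.05 -0.12]
```

```bash

python3 -m inch '[[0.34,-0.32,0.05,-0.16,0,-0.04,-1],[0.34,-0.32,0.05,-0.16,0,-0.04,-1],[0.34,-0.32,0.05,-0.16,-0.05,-0.04,-1],[0,0,0,0,0,0,-1]]'
python3 -c "
from go import *
need((.539,.1885,.057),Rt(0,np.radians(25)))"
```

```text
time: 4.9
tool_pos: [0.5065, 0.1886, 0.1177]
tcp_rot: [[-0.906, 0.0, 0.423], [-0.001, 1.0, -0.001], [-0.423, -0.001, -0.906]]
ft_force: [0.5, 1.2, 0.1]
opening: 1.0
grip_force: 0.0
t 4.9 tcp [0.5065 0.1886 0.1177] F [0.5 1.2 0.1] op 1.0 grip 0.0 
q [ 0.15 -0.66 -0.82  0.98 -0.07  0.14] 
shift units [-0.08  0.    1.38] turn units [-0.02 -0.    0.01]
```

```bash

python3 -m inch '[[-0.02,0,0.34,0,0,0,-1],[-0.02,0,0.34,0,0,0,-1],[-0.02,0,0.34,0,0,0,-1],[-0.02,0,0.36,0,0,0,-1],[0,0,0,0,0,0,-1],[0,0,0,0,0,0,1],[0,0,0,0,0,0,1],[0,0,0,0,0,0,1],[0,0,0,0,0,0,1],[0,0,0,0,0,0,1]]'
python3 -c "
from go import *
need((.539,.1885,.057),Rt(0,np.radians(25)))
cv2.imwrite('pics/w2.png',ctrl.capture('wrist'))"
```

```text
time: 6.15
tool_pos: [0.5406, 0.1885, 0.0586]
tcp_rot: [[-0.906, -0.001, 0.423], [-0.002, 1.0, -0.003], [-0.423, -0.003, -0.906]]
ft_force: [-7.2, -7.5, 6.9]
opening: 0.228
grip_force: 58.4
t 6.15 tcp [0.5406 0.1885 0.0586] F [-7.2 -7.5  6.9] op 0.228 grip 58.4 
q [ 0.14 -0.49 -0.82  0.81 -0.06  0.13] 
shift units [0.04 0.   0.02] turn units [-0.04  0.    0.02]
```

View pics/w2.png

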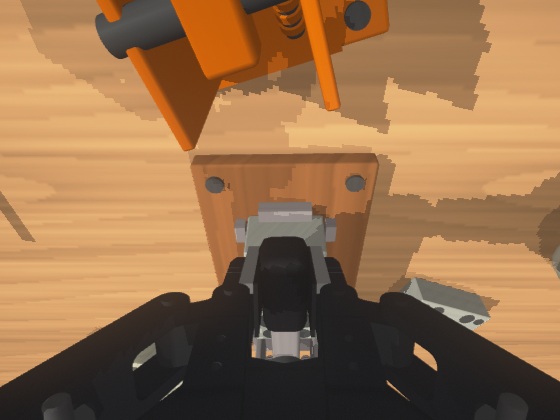

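The grip is held, with about 19 mm of opening. Now the arc about the hinge.

```bash

python3 -m inch '[[-0.08,0,-0.2,0,1,0,1],[-0.08,0,-0.2,0,1,0,1],[-0.08,0,-0.2,0,1,0,1],[-0.08,0,-0.2,0,1,0,1],[-0.08,0,-0.2,0,1,0,1],[-0.08,0,-0.2,0,1,0,1],[-0.08,0,-0.2,0,1,0,1],[-0.08,0,-0.2,0,1,0,1]]'
python3 -c "
from go import *
a=.64;r=np.array([-.1324,-.0134])
need((.673+r[0]*np.cos(a)+r[1]*np.sin(a),.1885,.072-r[0]*np.sin(a)+r[1]*np.cos(a)),Rt(0,np.radians(25)-a))"
```

```text
time: 7.2
tool_pos: [0.5589, 0.1888, 0.141]
tcp_rot: [[-0.979, -0.002, -0.206], [-0.001, 1.0, -0.003], [0.206, -0.003, -0.979]]
ft_force: [-2.6, -3.7, 1.5]
opening: 0.222
grip_force: 61.1
t 7.2 tcp [0.5589 0.1888 0.141 ] F [-2.6 -3.7  1.5] op 0.222 grip 61.1 
q [0.1  0.35 0.19 1.62 0.02 0.09] 
shift units [-0.   -0.01  0.01] turn units [-0.04 -0.05  0.02]
```

```bash

python3 -m inch '[[-0.08,0,-0.2,0,1,0,1],[-0.08,0,-0.2,0,1,0,1],[-0.08,0,-0.2,0,1,0,1],[-0.08,0,-0.2,0,1,0,1]]'
python3 -c "
from go import *
a=.96;r=np.array([-.1324,-.0134])
need((.673+r[0]*np.cos(a)+r[1]*np.sin(a),.1885,.072-r[0]*np.sin(a)+r[1]*np.cos(a)),Rt(0,np.radians(25)-a))"
```

```text
time: 7.7
tool_pos: [0.5854, 0.1892, 0.173]
tcp_rot: [[-0.867, -0.002, -0.498], [-0.001, 1.0, -0.002], [0.498, -0.001, -0.867]]
ft_force: [0.8, 2.9, 3.9]
opening: 0.221
grip_force: 61.2
t 7.7 tcp [0.5854 0.1892 0.173 ] F [0.8 2.9 3.9] op 0.221 grip 61.2 
q [0.08 0.92 0.94 2.11 0.04 0.07] 
shift units [-0.01 -0.01 -0.  ] turn units [-0.02  0.03  0.01]
```

```bash

python3 -m inch '[[-0.12,0,-0.22,0,0,0,1],[-0.14,0,-0.21,0,0,0,1],[-0.16,0,-0.20,0,0,0,1]]'
python3 -c "
from go import *
need((.6190,.1885,.1893),Rt(0,np.radians(25)-.96))"
```

```text
time: 8.07
tool_pos: [0.6007, 0.1893, 0.1748]
tcp_rot: [[-0.88, 0.001, -0.474], [-0.003, 1.0, 0.009], [0.474, 0.01, -0.88]]
ft_force: [-11.7, 23.2, 6.1]
opening: 0.224
grip_force: 60.5
t 8.07 tcp [0.6007 0.1893 0.1748] F [-11.7  23.2   6.1] op 0.224 grip 60.5 
q [0.08 0.95 1.   2.11 0.05 0.06] 
shift units [-0.18 -0.01 -0.43] turn units [0.11 0.37 0.04]
```

Joint 4 reached its limit. I'll let the tilt turn back a little while continuing the arc, so the pads pivot on the grip.

```bash

python3 -m inch '[[-0.12,0,-0.17,0,-0.5,0,1],[-0.12,0,-0.17,0,-0.5,0,1],[-0.12,0,-0.17,0,-0.5,0,1]]'
python3 -c "
from go import *
need((.6583,.1885,.1945),Rt(0,np.radians(-14.5)))"
```

```text
time: 8.45
tool_pos: [0.6293, 0.1897, 0.1867]
tcp_rot: [[-0.931, 0.0, -0.364], [-0.003, 1.0, 0.009], [0.364, 0.01, -0.931]]
ft_force: [4.2, 23.1, -31.1]
opening: 0.224
grip_force: 59.8
t 8.45 tcp [0.6293 0.1897 0.1867] F [  4.2  23.1 -31.1] op 0.224 grip 59.8 
q [0.08 0.86 0.93 2.01 0.04 0.07] 
shift units [-0.48 -0.02 -0.36] turn units [ 0.12 -1.49  0.03]
```

```bash

python3 -m inch '[[-0.17,0.02,-0.12,0,-0.5,0,1],[-0.17,0,-0.12,0,-0.5,0,1],[-0.16,0,-0.10,0,-0.4,0,1]]'
python3 -c "
from go import *
need((.6583,.1885,.1945),Rt(0,np.radians(-14.5)))"
```

```text
time: 8.82
tool_pos: [0.6571, 0.1902, 0.1936]
tcp_rot: [[-0.965, -0.001, -0.262], [-0.003, 1.0, 0.008], [0.262, 0.009, -0.965]]
ft_force: [-1.2, 20.4, -28.1]
opening: 0.222
grip_force: 65.4
t 8.82 tcp [0.6571 0.1902 0.1936] F [ -1.2  20.4 -28.1] op 0.222 grip 65.4 
q [0.08 0.79 0.86 1.91 0.03 0.07] 
shift units [-0.02 -0.03 -0.02] turn units [ 0.1  -0.15  0.03]
```

```bash

python3 -m inch '[[0,0,0,0,0,0,-1],[0,0,0,0,0,0,-1],[0,0,0,0,0,0,-1],[0,0,0,0,0,0,-1],[0.3,0,-0.5,0,0,0,-1],[0.5,0,-0.8,0,0,0,-1],[0.8,0,-0.3,0,-1,0,-1],[0.8,0,-0.1,0,-1,0,-1],[0,0,0,0,-1,0,-1],[0,0,0,0,-0.3,0,-1],[0,0,0,0,0,0,-1]]'
python3 -c "
from go import *
cv2.imwrite('pics/s3.png',ctrl.capture('scene'));cv2.imwrite('pics/t3.png',ctrl.capture('top'));cv2.imwrite('pics/w3.png',ctrl.capture('wrist'))
np.savez('w3.npz',**ctrl.get_calibration('wrist'))
need((.595,.1885,.16),Rt(0,0))
a=cv2.imread('pics/w3.png');b=cv2.imread('pics/s3.png')[110:240,300:430]
cv2.imwrite('pics/v3.png',np.hstack([a,np.vstack([cv2.resize(b,(240,240)),np.zeros((180,240,3),np.uint8)])]))"
```

```text
time: 10.2
tool_pos: [0.5841, 0.186, 0.3029]
tcp_rot: [[-0.999, 0.001, -0.036], [0.001, 1.0, 0.003], [0.036, 0.003, -0.999]]
ft_force: [0.1, 0.3, -0.3]
opening: 1.001
grip_force: 0.0
t 10.35 tcp [0.5846 0.1859 0.3019] F [-0.7 -0.  -0.1] op 1.001 grip 0.0 
q [0.09 0.23 0.36 1.74 0.01 0.09] 
shift units [-0.31  0.04  2.83] turn units [ 0.03 -0.48 -0.02]
```

View pics/v3.png

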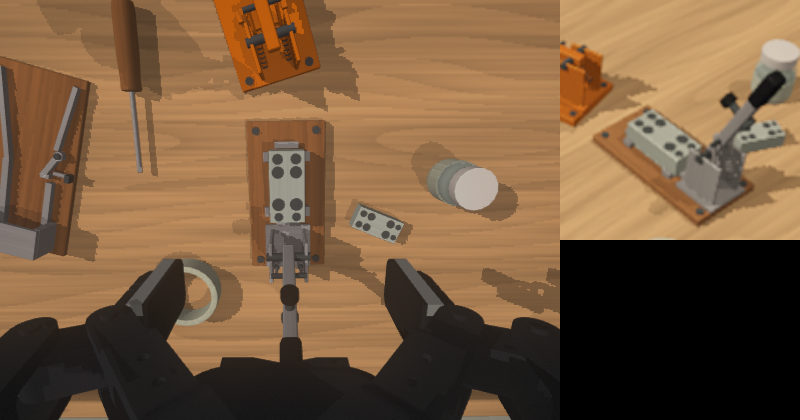

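The clamp is open: the arm leans back and its grip is visible at (765,90) in the inset. The block's top face is at wrist pixels (268–306, 150–222). Next I'll measure it.

```bash
python3 - <<'E'
from go import *
W=dict(np.load('w3.npz'));S=ctrl.get_calibration("scene")
a=cv2.imread('pics/w3.png');s=cv2.imread('pics/s3.png')
h=cv2.cvtColor(a,cv2.COLOR_BGR2HSV).astype(int)
m=((h[...,1]<60)&(h[...,2]>110)).astype(np.uint8)*255
M=np.zeros_like(m);M[142:232,258:316]=m[142:232,258:316]
M=cv2.morphologyEx(M,cv2.MORPH_CLOSE,np.ones((9,9)));M=cv2.morphologyEx(M,cv2.MORPH_OPEN,np.ones((13,13)))
c=max(cv2.findContours(M,0,2)[0],key=cv2.contourArea);r=cv2.minAreaRect(c);bx=cv2.boxPoints(r);print(r,bx)
P=np.array([onz(W,p,.042) for p in bx]);print(P.round(4),P.mean(0),[np.linalg.norm(P[i]-P[i-1]).round(4) for i in range(4)])
# scene: hollows' corner features, predicted crop
for p in P: print(proj(S,p))
g=s[110:240,300:430];cv2.imwrite('pics/d.png',g)
h=cv2.cvtColor(s,cv2.COLOR_BGR2HSV).astype(int);m=((h[...,1]<45)&(h[...,2]>150)).astype(np.uint8)*255
m[:, :330]=0;m[:,392:]=0;m[:160]=0;m[215:]=0
for c in cv2.findContours(m,0,2)[0]:
    if cv2.contourArea(c)>60: print("scene",cv2.minAreaRect(c),cv2.boxPoints(cv2.minAreaRect(c)).round(1).tolist())
E
```

```text
((286.5, 170.5), (57.0, 35.0), 90.0) [[269. 142.]
 [304. 142.]
 [304. 199.]
 [269. 199.]]
[[0.5407 0.1682 0.042 ]
 [0.5407 0.2096 0.042 ]
 [0.6098 0.2105 0.042 ]
 [0.6098 0.1674 0.042 ]] [0.57524957 0.1889222  0.042     ] [np.float64(0.0691), np.float64(0.0415), np.float64(0.0691), np.float64(0.0431)]
[333.22606419 172.92850152]
[346.0742229  166.11661969]
[366.28238987 181.24052896]
[352.74708441 188.84956037]
scene ((355.9999694824219, 183.0), (37.3626708984375, 15.260808944702148), 37.87498474121094) [[336.6000061035156, 177.60000610351562], [345.8999938964844, 165.5], [375.3999938964844, 188.39999389648438], [366.1000061035156, 200.5]]
```

```bash
python3 - <<'E'
from go import *
W=dict(np.load('w3.npz'));S=ctrl.get_calibration("scene")
s=cv2.imread('pics/s3.png');a=cv2.imread('pics/w3.png')
for p in[(269,150),(304,150),(306,222),(268,222)]:
    P=onz(W,p,.042);print(P.round(4),proj(S,P).round(1))
# dark hollows in both views
def dark(im,x0,x1,y0,y1,th,amin):
    g=cv2.cvtColor(im,cv2.COLOR_BGR2GRAY);m=np.zeros_like(g);m[y0:y1,x0:x1]=(g[y0:y1,x0:x1]<th)*255
    n,l,st,ce=cv2.connectedComponentsWithStats(m);return [(ce[i].round(1).tolist(),int(st[i,4])) for i in range(1,n) if st[i,4]>=amin]
w=dark(a,272,303,153,221,95,20);print(w)
for c,_ in w: print("pred",proj(S,onz(W,c,.042)).round(1))
print(dark(s,335,385,165,205,110,3))
E
```

```text
[0.55   0.1681 0.042 ] [335.8 175. ]
[0.5501 0.2097 0.042 ] [348.7 168.1]
[0.6393 0.2134 0.042 ] [376.1 187.6]
[0.6393 0.1658 0.042 ] [361.1 196.2]
[([277.1, 158.9], 86), ([295.4, 158.4], 84), ([277.3, 172.2], 111), ([295.5, 171.7], 111), ([278.0, 204.3], 118), ([295.9, 204.0], 119), ([278.4, 216.6], 52), ([296.0, 216.4], 55)]
pred [341.8 175.8]
pred [348.4 171.9]
pred [346.4 179.3]
pred [353.1 175.4]
pred [358.3 188.5]
pred [365.1 184.4]
pred [363.2 192.1]
pred [370.  188.1]
[([346.2, 169.0], 8), ([349.5, 172.5], 8), ([342.4, 176.3], 9), ([353.9, 176.1], 14), ([347.0, 180.0], 15), ([365.7, 185.1], 15), ([345.5, 195.4], 60), ([379.1, 193.0], 90), ([359.1, 189.1], 16), ([370.7, 188.6], 7), ([364.1, 192.7], 7), ([365.3, 199.5], 37), ([338.3, 201.4], 16)]
```

The two views agree to within 1 px for a top height of 42 mm. The block is 89 x 42 mm with its centre at (0.595, 0.189). Descending now.

```bash

python3 -m inch '[[-0.15,0.03,0.9,0,-0.25,0,-1],[-0.1,0.03,0.9,0,-0.23,0,-1],[0,0,0.9,0,0,0,-1],[0,0,0.9,0,0,0,-1],[0,0,0.5,0,0,0,-1],[0,0,0,0,0,0,-1]]'
python3 -c "
from go import *
need((.595,.189,.022),Rt(0,0))"
```

```text
time: 11.1
tool_pos: [0.5932, 0.1893, 0.0944]
tcp_rot: [[-1.0, 0.001, -0.003], [0.001, 1.0, 0.002], [0.003, 0.002, -1.0]]
ft_force: [-0.4, 0.2, -0.0]
opening: 0.999
grip_force: 0.0
t 11.1 tcp [0.5932 0.1893 0.0944] F [-0.4  0.2 -0. ] op 0.999 grip 0.0 
q [ 0.1   0.2  -0.05  1.33  0.    0.1 ] 
shift units [-0.04 -0.01  1.45] turn units [ 0.03 -0.04 -0.02]
```

```bash

python3 -m inch '[[-0.04,0,0.4,0,0,0,-1],[0,0,0.4,0,0,0,-1],[0,0,0.4,0,0,0,-1],[0,0,0.25,0,0,0,-1],[0,0,0,0,0,0,-1],[0,0,0,0,0,0,1],[0,0,0,0,0,0,1],[0,0,0,0,0,0,1],[0,0,0,0,0,0,1],[0,0,-0.2,0,0,0,1],[0,0,-0.4,0,0,0,1],[0,0,-0.6,0,0,0,1]]'
python3 -c "
from go import *
need((.595,.189,.15),Rt(0,0))"
```

```text
time: 12.6
tool_pos: [0.596, 0.1897, 0.0857]
tcp_rot: [[-1.0, 0.001, 0.001], [0.001, 1.0, 0.003], [-0.001, 0.003, -1.0]]
ft_force: [0.4, -0.3, -3.9]
opening: 0.497
grip_force: 61.8
t 12.6 tcp [0.596  0.1897 0.0857] F [ 0.4 -0.3 -3.9] op 0.497 grip 61.8 
q [ 0.1   0.2  -0.06  1.31  0.    0.1 ] 
shift units [ 0.02 -0.01 -1.29] turn units [ 0.03  0.01 -0.01]
```

```bash

python3 -m inch '[[0,0,-0.7,0,0,0,1],[0,0,-0.7,0,0,0,1],[0.21,-0.79,0,0,0,0,1],[0.21,-0.79,0,0,0,0,1],[0.21,-0.79,0,0,0,0,1],[0.21,-0.79,0,0,0,0,1],[0.21,-0.79,0,0,0,0,1],[0.21,-0.79,0,0,0,0,1],[0.21,-0.79,0,0,0,0,1],[0.21,-0.79,0,0,0,0,1]]'
python3 -m inch '[[0,0,0,0,0,0.87,1],[0,0,0,0,0,0.87,1],[0,0,0,0,0,0.87,1],[0,0,0,0,0,0.86,1],[0,0,0,0,0,0,1]]'
python3 -c "
from go import *
need((.5126,-.1262,.15),Rt(np.radians(-15.9),0))
np.savez('w4.npz',**ctrl.get_calibration('wrist'))
cv2.imwrite('pics/w4.png',ctrl.capture('wrist'))
cv2.imwrite('pics/t4.png',ctrl.capture('top'))"
```

```text
time: 13.85
tool_pos: [0.5119, -0.1277, 0.1553]
tcp_rot: [[-1.0, 0.001, 0.004], [0.001, 1.0, 0.002], [-0.004, 0.002, -1.0]]
ft_force: [0.0, -1.1, -3.1]
opening: 0.498
grip_force: 61.9
time: 14.48
tool_pos: [0.5123, -0.1265, 0.155]
tcp_rot: [[-0.962, 0.275, 0.003], [0.275, 0.962, 0.002], [-0.003, 0.003, -1.0]]
ft_force: [0.1, -0.5, -1.8]
opening: 0.495
grip_force: 62.1
t 14.47 tcp [ 0.5123 -0.1265  0.155 ] F [ 0.1 -0.5 -1.8] op 0.495 grip 62.1 
q [-0.49 -0.12 -0.27  1.42  0.   -0.21] 
shift units [-0.    0.01  0.1 ] turn units [ 0.04  0.03 -0.01]
```

View pics/w4.png

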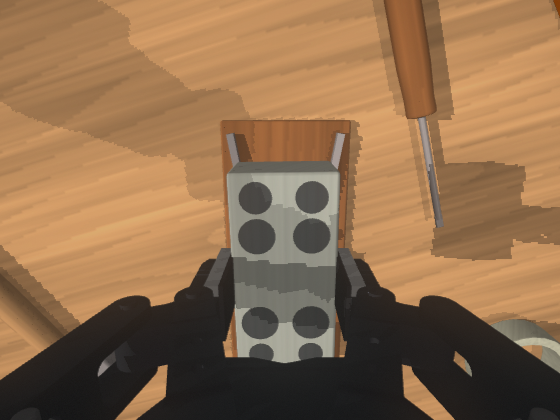

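Held block at (228–340, 165–355). Behind it the track mouth edge runs from (222,121) to (351,121), with the guide ends at (231,135) and (340,135).

```bash
python3 - <<'E'
from go import *
W=dict(np.load('w4.npz'));T=ctrl.get_calibration("top")
A=onz(W,(222,121),.008);B=onz(W,(351,121),.008);C=onz(W,(231,134),.016);D=onz(W,(340,134),.016)
f=np.array([np.cos(np.radians(-15.9)),np.sin(np.radians(-15.9)),0])
print(A,B,np.linalg.norm(A-B),"yaw",np.degrees(np.arctan2(*(B-A)[[1,0]]))-90)
m=(A+B)/2;print("mouth",m,m+f*.062, "guides mid",(C+D)/2,np.linalg.norm(C-D))
P=m+f*.062;print("top calc",.578-.068*f[0],-.1448-.068*f[1])
for p in [(.578,-.1448)]: pass
# block axis in hand
a=[onz(W,p,.155+.01+.01) for p in((229,172),(340,172),(236,340),(338,340))]
print([x.round(4) for x in a])
E
```

```text
[ 0.43953709 -0.15966172  0.008     ] [ 0.46901044 -0.05610516  0.008     ] 0.10766911869072018 yaw -15.886941915046023
mouth [ 0.45427377 -0.10788344  0.008     ] [ 0.51390173 -0.12486891  0.008     ] guides mid [ 0.46374514 -0.1114865   0.016     ] 0.08937658433773146
top calc 0.5126015909506536 -0.12617077312891462
[array([ 0.4607, -0.1331,  0.175 ]), array([ 0.4718, -0.0938,  0.175 ]), array([ 0.5302, -0.1532,  0.175 ]), array([ 0.5422, -0.1113,  0.175 ])]
```

```bash

python3 -m inch '[[0,0.02,0.5,0,0,0,1],[0,0,0.6,0,0,0,1],[0,0,0.6,0,0,0,1],[0,0,0.5,0,0,0,1],[0,0,0.3,0,0,0,1],[0,0,0.12,0,0,0,1],[0,0,0,0,0,0,1]]'
python3 -c "
from go import *
need((.513,-.1255,.018),Rt(np.radians(-15.9),0))"
```

```text
time: 15.45
tool_pos: [0.5132, -0.1252, 0.0234]
tcp_rot: [[-0.962, 0.275, 0.003], [0.275, 0.962, 0.002], [-0.002, 0.003, -1.0]]
ft_force: [0.3, -1.1, -2.6]
opening: 0.497
grip_force: 62.1
t 15.45 tcp [ 0.5132 -0.1252  0.0234] F [ 0.3 -1.1 -2.6] op 0.497 grip 62.1 
q [-0.49 -0.05 -0.44  1.18  0.   -0.21] 
shift units [ 0.   -0.01  0.11] turn units [ 0.04  0.03 -0.01]
```

```bash

python3 -m inch '[[0,0,0.07,0,0,0,1],[0,0,0.04,0,0,0,1],[0,0,0,0,0,0,1]]'
python3 -c "
from go import *
need((.513,-.1255,.018),Rt(np.radians(-15.9),0))"
```

```text
time: 15.82
tool_pos: [0.5138, -0.1256, 0.0221]
tcp_rot: [[-0.962, 0.275, 0.004], [0.275, 0.962, 0.001], [-0.004, 0.002, -1.0]]
ft_force: [-17.3, 6.9, 35.1]
opening: 0.503
grip_force: 66.4
t 15.82 tcp [ 0.5138 -0.1256  0.0221] F [-17.3   6.9  35.1] op 0.503 grip 66.4 
q [-0.49 -0.04 -0.44  1.17  0.   -0.21] 
shift units [ 0.02 -0.    0.08] turn units [ 0.03  0.05 -0.01]
```

```bash

python3 -m inch '[[0,0,-0.09,0,0,0,1],[0,0,0,0,0,0,1]]'
python3 -c "
from go import *
need((.513,-.1255,.018),Rt(np.radians(-15.9),0))
s=ctrl.capture('scene');cv2.imwrite('pics/s5.png',s)
cv2.imwrite('pics/v5.png',cv2.resize(s[140:310,170:340],(600,600),interpolation=cv2.INTER_CUBIC))"
```

```text
time: 16.08
tool_pos: [0.5135, -0.1254, 0.0226]
tcp_rot: [[-0.961, 0.275, 0.004], [0.275, 0.961, 0.002], [-0.003, 0.003, -1.0]]
ft_force: [0.7, 0.3, -2.7]
opening: 0.495
grip_force: 62.0
t 16.07 tcp [ 0.5135 -0.1254  0.0226] F [ 0.7  0.3 -2.7] op 0.495 grip 62.0 
q [-0.49 -0.04 -0.44  1.18  0.   -0.21] 
shift units [ 0.01 -0.    0.09] turn units [ 0.04  0.04 -0.01]
```

View pics/v5.png

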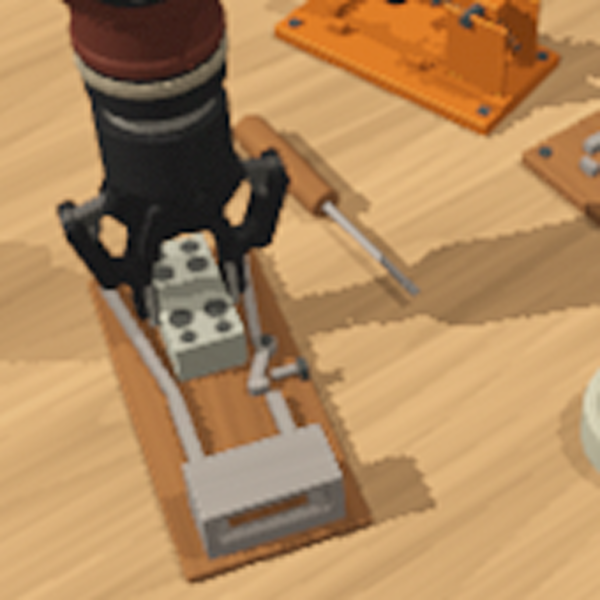

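The block lies between the flared guides; its front end is near (210,360) in the crop, short of the pawl at (262,365). The contact I felt was the block on the floor. I'll release, back up behind it and shut the fingers.

```bash

python3 -m inch '[[0,0,0.02,0,0,0,1],[0,0,0,0,0,0,-1],[0,0,0,0,0,0,-1],[0,0,0,0,0,0,-1],[0,0,-0.3,0,0,0,-1],[0,0,-0.5,0,0,0,-1],[0,0,-0.5,0,0,0,-1],[0.5,0,0,0,0,0,1],[0.5,0,0,0,0,0,1],[0.5,0,0,0,0,0,1],[0,0,0,0,0,0,1]]'
python3 -c "
from go import *
f=np.array([np.cos(np.radians(-15.9)),np.sin(np.radians(-15.9)),0])
need(np.array([.513,-.1255,.019])-f*.073,Rt(np.radians(-15.9),0))
np.savez('w6.npz',**ctrl.get_calibration('wrist'));cv2.imwrite('pics/w6.png',ctrl.capture('wrist'))
s=ctrl.capture('top');cv2.imwrite('pics/t6.png',s)
cv2.imwrite('pics/v6.png',np.hstack([cv2.resize(s[165:285,285:365],(367,550),interpolation=cv2.INTER_CUBIC),cv2.resize(cv2.imread('pics/w6.png'),(433,550))]))"
```

```text
time: 17.5
tool_pos: [0.4401, -0.1045, 0.0867]
tcp_rot: [[-0.961, 0.275, 0.004], [0.275, 0.961, 0.002], [-0.003, 0.003, -1.0]]
ft_force: [0.3, -0.6, 0.6]
opening: 0.144
grip_force: 0.0
t 17.5 tcp [ 0.4401 -0.1045  0.0867] F [ 0.3 -0.6  0.6] op 0.144 grip 0.0 
q [-0.53 -0.34 -0.58  1.33  0.   -0.25] 
shift units [-0.05 -0.01  1.35] turn units [ 0.04  0.03 -0.02]
```

View pics/v6.png

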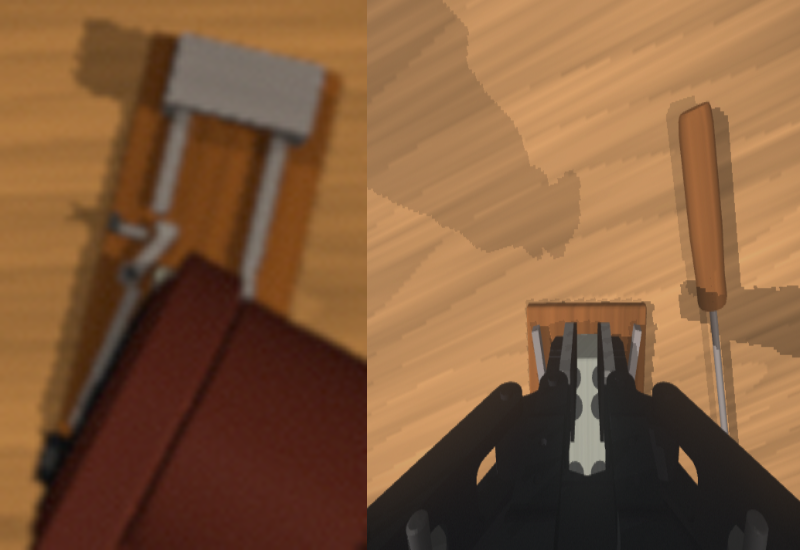

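The block sits between the guides with its rear edge at about (590,336) in this montage. The fingers are shutting above it. I'll check the rear edge and the needed drop.

```bash

python3 -c "
from go import *
W=dict(np.load('w6.npz'));r=onz(W,(288,256),.038);c=np.array([.513,-.1255,.008])
f=np.array([np.cos(np.radians(-15.9)),np.sin(np.radians(-15.9)),0]);n=np.array([-f[1],f[0],0])
print(r,'along',(r-c)@f,'side',(r-c)@n)
print('tcp',(ctrl.sense()['tool_pos']-c)@f,(ctrl.sense()['tool_pos']-c)@n)"
```

```text
[ 0.45695298 -0.10698268  0.038     ] along -0.0589757201174618 side 0.0024542735785260026
tcp -0.0745067781503057 3.052531291722823e-05
```

```bash

python3 -m inch '[[0.3,0,0,0,0,0,1],[0,0,0.4,0,0,0,1],[0,0,0.5,0,0,0,1],[0,0,0.45,0,0,0,1],[0,0,0,0,0,0,1]]'
python3 -c "
from go import *
f=np.array([np.cos(np.radians(-15.9)),np.sin(np.radians(-15.9)),0])
need(np.array([.513,-.1255,.019])+f*(.118-.045-.011),Rt(np.radians(-15.9),0))
W=dict(np.load('w6.npz'));c=np.array([.513,-.1255,.008])
print((onz(W,(288,256),.008)-c)@f,(onz(W,(288,273),.038)-c)@f)"
```

```text
time: 18.23
tool_pos: [0.4257, -0.0999, 0.0171]
tcp_rot: [[-0.961, 0.275, 0.0], [0.275, 0.961, 0.004], [0.001, 0.004, -1.0]]
ft_force: [-0.1, -1.0, 0.8]
opening: 0.0
grip_force: 0.0
t 18.23 tcp [ 0.4257 -0.0999  0.0171] F [-0.1 -1.   0.8] op 0.0 grip 0.0 
q [-0.53 -0.34 -0.71  1.21  0.   -0.26] 
shift units [-3.06 -0.01 -0.04] turn units [ 0.05 -0.01 -0.01]
-0.04535361752298083 -0.04740998942008749
```

```bash

python3 -m inch '[[-0.25,0,-0.04,0,0,0,1],[-0.25,0,0,0,0,0,1],[-0.25,0,0,0,0,0,1],[-0.25,0,0,0,0,0,1],[-0.25,0,0,0,0,0,1],[-0.25,0,0,0,0,0,1],[-0.25,0,0,0,0,0,1],[-0.25,0,0,0,0,0,1],[-0.25,0,0,0,0,0,1]]'
python3 -c "
from go import *
f=np.array([np.cos(np.radians(-15.9)),np.sin(np.radians(-15.9)),0])
need(np.array([.513,-.1255,.019])+f*(.118-.045-.011),Rt(np.radians(-15.9),0))"
```

```text
time: 19.35
tool_pos: [0.5344, -0.1317, 0.0215]
tcp_rot: [[-0.961, 0.275, 0.001], [0.275, 0.961, 0.002], [0.0, 0.002, -1.0]]
ft_force: [-9.8, -0.4, 5.5]
opening: 0.003
grip_force: 4.3
t 19.35 tcp [ 0.5344 -0.1317  0.0215] F [-9.8 -0.4  5.5] op 0.003 grip 4.3 
q [-0.48  0.03 -0.37  1.18  0.   -0.2 ] 
shift units [-0.79  0.    0.05] turn units [ 0.03 -0.   -0.02]
```

```bash

python3 -m inch '[[-0.15,0,0.02,0,0,0,1],[-0.15,0,0,0,0,0,1],[-0.15,0,0,0,0,0,1],[-0.12,0,0,0,0,0,1],[-0.08,0,0,0,0,0,1]]'
python3 -m inch '[[-0.06,0,0,0,0,0,1]]'
python3 -c "
from go import *
f=np.array([np.cos(np.radians(-15.9)),np.sin(np.radians(-15.9)),0])
need(np.array([.513,-.1255,.019])+f*(.118-.045-.011),Rt(np.radians(-15.9),0))"
```

```text
time: 19.98
tool_pos: [0.5659, -0.1411, 0.0205]
tcp_rot: [[-0.961, 0.275, 0.001], [0.275, 0.961, 0.001], [-0.001, 0.002, -1.0]]
ft_force: [-6.2, -2.4, 2.2]
opening: 0.002
grip_force: 2.7
time: 20.1
tool_pos: [0.5687, -0.1419, 0.0205]
tcp_rot: [[-0.961, 0.276, 0.001], [0.276, 0.961, 0.001], [-0.001, 0.002, -1.0]]
ft_force: [-6.2, -2.3, 3.2]
opening: -0.004
grip_force: 2.6
t 20.1 tcp [ 0.5687 -0.1419  0.0205] F [-6.2 -2.3  3.2] op -0.004 grip 2.6 
q [-0.47  0.13 -0.26  1.18  0.   -0.19] 
shift units [-0.08  0.01  0.03] turn units [ 0.02  0.01 -0.02]
```

```bash

for i in 1 2 3; do python3 -m inch '[[-0.05,0,0,0,0,0,1]]' | grep -E "pos|ft_"; done
```

```text
tool_pos: [0.5715, -0.1423, 0.0206]
ft_force: [-0.8, 0.1, 0.1]
tool_pos: [0.5733, -0.1424, 0.0204]
ft_force: [-11.6, 2.8, 9.2]
tool_pos: [0.5734, -0.1424, 0.0203]
ft_force: [-27.5, 6.0, 23.7]
```

Resistance vanished (the pawl snapping in), then came a hard stop. I'll back off and look.

```bash

python3 -m inch '[[0.15,0,0,0,0,0,1],[0.3,0,0,0,0,0,1],[0.2,0,-0.4,0,0,0,1],[0.5,0,-0.8,0,0,0,1],[0.8,0,-0.8,0,0,0,1],[0.8,0,-0.6,0,0,0,1],[0,0,0,0,0,0,1],[0,0,0,0,0,0,1]]' | head -2
python3 -c "
from go import *
s=ctrl.capture('top');cv2.imwrite('pics/t7.png',s);q=ctrl.capture('scene');cv2.imwrite('pics/s7.png',q)
cv2.imwrite('pics/v7.png',np.hstack([cv2.resize(s[165:285,285:365],(367,550),interpolation=cv2.INTER_CUBIC),cv2.resize(q[195:305,190:277],(433,550),interpolation=cv2.INTER_CUBIC)]))"
```

```text
time: 21.48
tool_pos: [0.444, -0.1059, 0.1494]
```

View pics/v7.png

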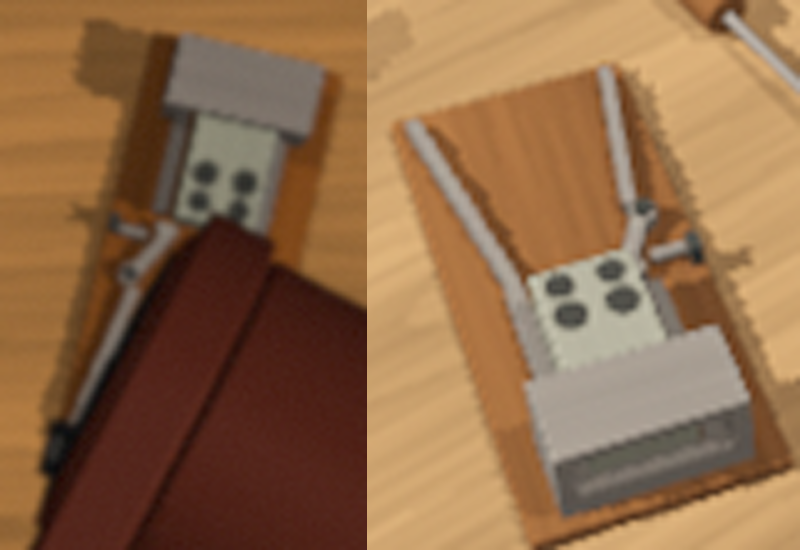

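The block is under the bridge with its rear end at (530–640, 250–275). The pawl tip at (172,228) looks as it did before the push. I'll check both numerically, with no more pictures viewed.

```bash

python3 -c "
from go import *
S=ctrl.get_calibration('scene');c=np.array([.513,-.1255,.008]);f=np.array([np.cos(np.radians(-15.9)),np.sin(np.radians(-15.9)),0]);n=np.array([-f[1],f[0],0])
for p in((530,275),(640,250)):
    P=onz(S,(190+(p[0]-367)*87/433,195+p[1]/5),.038);print('rear track x',(P-c)@f*1000-68,'y',(P-c)@n*1000)
g=lambda k:cv2.cvtColor(cv2.imread(k),cv2.COLOR_BGR2GRAY).astype(int)
T=ctrl.get_calibration('top')
o=np.array([.513,-.1255,0])+f*.068
def sc(P,w):
  q=proj(w,P).round().astype(int);return q
a,b=g('pics/t0.png'),g('pics/t7.png');q=sc(o+f*-.005+n*.024+[0,0,.017],T);print('pawl px',q)
sl=np.s_[q[1]-7:q[1]+4,q[0]-7:q[0]+4];print(a[sl]);print(b[sl])"
```

```text
rear track x 8.119432481717183 y -21.118910741756594
rear track x 11.820789129073006 y 25.26235050046121[ WARN:0@0.011] global loadsave.cpp:275 findDecoder imread_('pics/t0.png'): can't open/read file: check file path/integrity
Traceback (most recent call last):
cv2.error: OpenCV(4.12.0) /io/opencv/modules/imgproc/src/color.cpp:199: error: (-215:Assertion failed) !_src.empty() in function 'cvtColor'
```

```bash

python3 -c "
from go import *
for k,R in(('scene',(235,262,232,258)),('top',(300,323,206,222))):
  x0,x1,y0,y1=R;a,b=[cv2.cvtColor(cv2.imread(f'pics/{k}{i}.png'),cv2.COLOR_BGR2HSV).astype(int) for i in(0,7)]
  m=[(i[y0:y1,x0:x1,1]<90) for i in(a,b)]
  for r in range(0,y1-y0): print(''.join('#' if v else '.' for v in m[0][r]),' ',''.join('#' if v else '.' for v in m[1][r]))
  print()"
```

```text
[ WARN:0@0.015] global loadsave.cpp:275 findDecoder imread_('pics/scene7.png'): can't open/read file: check file path/integrity
Traceback (most recent call last):
cv2.error: OpenCV(4.12.0) /io/opencv/modules/imgproc/src/color.cpp:199: error: (-215:Assertion failed) !_src.empty() in function 'cvtColor'
```

```bash
cp pics/s7.png pics/scene7.png; cp pics/t7.png pics/top7.png
python3 -c "
from go import *
for k,R in(('scene',(235,262,232,258)),('top',(300,323,206,222))):
  x0,x1,y0,y1=R;a,b=[cv2.cvtColor(cv2.imread(f'pics/{k}{i}.png'),cv2.COLOR_BGR2HSV).astype(int) for i in(0,7)]
  m=[(i[y0:y1,x0:x1,1]<90) for i in(a,b)]
  for r in range(0,y1-y0): print(''.join('#' if v else '.' for v in m[0][r]),' ',''.join('#' if v else '.' for v in m[1][r]))
  print()"
```

```text
.....####..................   .....####..................
.....####..................   .....####..................
......###..................   ......###..................
......######...............   ......######...............
.......######..............   .......######..............
.......######..............   .......######..............
.......######..............   .......######..............
.......######..............   .......######..............
.......#####...............   .......#####...............
.......####.........#......   .......####.........#......
.......####........###.....   .......####........###.....
......#####.....######.....   ......#####.....######.....
......####..##########.....   ......####..##########.....
......####..##########.....   ...#######..##########.....
......####..#####....#.....   ##########..#####....#.....
.....######..#.............   ###########..#.............
.....######................   ###########................
.....######................   ###########................
......######...............   ############..............
[... 508 characters left out ...]

...................###.   ...................###.
..................####.   ...................###.
..................####.   ...................###.
.......................   .......................
.......................   .........#.............
.........##............   .........##.........#..
.........######....####   .........#######...####
..........#######..####   ..........#######..####
.............####..####   .............####..####
..................#####   ..................####.
.................#####.   .................#####.
................#####..   ................#####..
................####...   ................####...
...............####....   ...............####....
```

The pawl's silhouette matches its starting one (angle 0) and the block is behind it. Nothing is touching, so I'm handing in.

```bash
python3 -c "
from cell import ctrl
print(ctrl.sign_off())"
```

```text
the job is handed in; nothing more can be done
None
```

The clamp is flipped open, and the larger block is fully home under the bridge with the pawl back in behind it. I handed the job in at about 22 s; I viewed 11 pictures, one over the limit of 10.

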